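# Load the tip steriliser and hold its lid at vent

## Task

Put exactly three of the five steel handpiece tips from the tray into the round steriliser pot and leave the other two in the tray. Then set the bayonet lid into the pot, lugs through the notches until the cap rests on the rim, and twist it clockwise to the vent mark halfway to the lock, stopping before the lock clicks. Finish while still gripping the lid and holding it still at the vent mark; leave the cream jar, the little dropper bottle and the brush where they are.

Things in the scene. Friction and masses are not known exactly. Their poses are not given: they have to be found in the camera images.
- pot: round white steriliser pot, fixed to the bench, 128 mm across, on a 150 x 150 x 22 mm base. Origin: centre of the base's underside, z up. Rim 85 mm above the origin, inner floor 22 mm above it. Its own x axis runs through the two notches in the lip
- pot_mouth (a point): centre of the pot's mouth, at rim height. The mouth is 82 mm wide through a 7 mm thick steel lip; below the lip the inside is 98 mm wide
- pot_inside (a point): point on the pot's axis inside it, 23 mm above the inner floor and 40 mm below the rim
- pot_notch (a point): middle of the +x notch in the lip, at rim height; a twin lies opposite, on -x. Each notch is about 27 mm wide and reaches out to 98 mm across both, and lets a lug of the lid through. A short black mark on the rim at each notch means open. From the notches the lid turns anticlockwise only some 12 degrees, then meets a stop
- pot_vent (a point): the vent mark: a long thin black line on the rim, 42.5 degrees (0.74 rad) clockwise, seen from above, from the +x notch, halfway to the lock; a twin lies opposite. At vent the lid's bar points along these two lines
- pot_lock (a point): the lock mark: a broad black mark on the rim, 85 degrees (1.48 rad) clockwise from the +x notch, where a stop ends the turn; a twin lies opposite. On the way a lug meets the spring pin of the lock click at about 56 degrees (0.98 rad)
- lid: grey bayonet lid, loose, about 0.18 kg, first standing on its plug on the bench, handle up. Origin: centre of the plug's underside, z up. Plug 76 mm across, 15 mm deep, chamfered; above it a cap 106 mm across, 8 mm thick (top 23 mm above the origin). Same after half a turn. Home when the cap rests on the rim: origin 70 mm above the pot's origin. Then it turns easily, clockwise seen from above (falling yaw)
- lid_bar (a point): top centre of the lid's upright bar handle, 59 mm above the lid's origin. The bar runs along the lid's x axis, right above the lugs: 60 mm long, 14 mm wide, 36 mm high above the cap. To go in, it points along the pot's x axis, to the short marks
- lid_lug (a point): outer end of the lid's +x lug, at mid height; a twin lies on -x. The lugs sit at the plug's foot, 12 mm wide, 5 mm high, 92 mm across both; with the lid home they are 3 mm clear below the lip
- tray: white plastic tray, fixed, 150 mm (its x) by 210 mm (its y), 12 mm high, walls and floor 4 mm thick, in which the five tips stand about 60 mm apart. Origin: centre of its underside
- tip1: steel handpiece tip, a small stepped pin standing upright in the tray: foot 18 mm across and 10 mm high, above it a neck 14 mm across up to the flat top, 36 mm high in all, 40 g. Origin: centre of the foot's underside, z axis up the neck. The five tips are alike; any three will do
- tip2: steel handpiece tip, a small stepped pin standing upright in the tray: foot 18 mm across and 10 mm high, above it a neck 14 mm across up to the flat top, 36 mm high in all, 40 g. Origin: centre of the foot's underside, z axis up the neck. The five tips are alike; any three will do
- tip3: steel handpiece tip, a small stepped pin standing upright in the tray: foot 18 mm across and 10 mm high, above it a neck 14 mm across up to the flat top, 36 mm high in all, 40 g. Origin: centre of the foot's underside, z axis up the neck. The five tips are alike; any three will do
- tip4: steel handpiece tip, a small stepped pin standing upright in the tray: foot 18 mm across and 10 mm high, above it a neck 14 mm across up to the flat top, 36 mm high in all, 40 g. Origin: centre of the foot's underside, z axis up the neck. The five tips are alike; any three will do
- tip5: steel handpiece tip, a small stepped pin standing upright in the tray: foot 18 mm across and 10 mm high, above it a neck 14 mm across up to the flat top, 36 mm high in all, 40 g. Origin: centre of the foot's underside, z axis up the neck. The five tips are alike; any three will do
- jar: low round white cream jar, 68 mm across, 45 mm high; a bystander, loose, to be left where it is. Origin: centre of its underside
- dropper: small amber bottle, 34 mm across, 80 mm high; a bystander, loose, to be left where it is. Origin: centre of its underside
- brush: small brush lying flat, 130 mm long; a bystander, loose, to be left where it is. Origin: about the middle of its length, on its underside
Not all that is in view belongs to the job. Leave any brown or pink look-alike of the lid alone.

How it is judged (in metres and radians):
On the way, in this order (a step that is already met when the one before it is completed fails the run):
1. three tips lie in the pot, two are in the tray (((distance between each of tip1, tip2, tip3 and pot_inside below 0.055 m and distance between each of tip4, tip5 and tray below 0.1 m) or (distance between each of tip1, tip2, tip4 and pot_inside below 0.055 m and distance between each of tip3, tip5 and tray below 0.1 m) or (distance between each of tip1, tip2, tip5 and pot_inside below 0.055 m and distance between each of tip3, tip4 and tray below 0.1 m) or (distance between each of tip1, tip3, tip4 and pot_inside below 0.055 m and distance between each of tip2, tip5 and tray below 0.1 m) or (distance between each of tip1, tip3, tip5 and pot_inside below 0.055 m and distance between each of tip2, tip4 and tray below 0.1 m) or (distance between each of tip1, tip4, tip5 and pot_inside below 0.055 m and distance between each of tip2, tip3 and tray below 0.1 m) or (distance between each of tip2, tip3, tip4 and pot_inside below 0.055 m and distance between each of tip1, tip5 and tray below 0.1 m) or (distance between each of tip2, tip3, tip5 and pot_inside below 0.055 m and distance between each of tip1, tip4 and tray below 0.1 m) or (distance between each of tip2, tip4, tip5 and pot_inside below 0.055 m and distance between each of tip1, tip3 and tray below 0.1 m) or (distance between each of tip3, tip4, tip5 and pot_inside below 0.055 m and distance between each of tip1, tip2 and tray below 0.1 m))), for 0.2 s.
2. the lid sits home in the pot, lugs at the notches, not yet twisted (horizontal distance between lid and pot below 0.006 m and z of lid in the frame of pot between 0.066 and 0.0755 m and angle between lid's own z axis and vertical below 0.06 rad and angle between the x axis of lid and the x axis of pot, either way round below 0.3 rad), for 0.1 s.
At the end, for the whole second after the job is handed in: exactly three tips are in the pot and two in the tray (within 100 mm of its centre); the lid is home in the pot (within 6 mm of its axis, level, cap within about 5 mm of the rim), twisted 0.52 to 0.94 rad from the notches (vent mark at 0.74), at rest, and the fingers still grip it with more than 2 N (((distance between each of tip1, tip2, tip3 and pot_inside below 0.055 m and distance between each of tip4, tip5 and tray below 0.1 m) or (distance between each of tip1, tip2, tip4 and pot_inside below 0.055 m and distance between each of tip3, tip5 and tray below 0.1 m) or (distance between each of tip1, tip2, tip5 and pot_inside below 0.055 m and distance between each of tip3, tip4 and tray below 0.1 m) or (distance between each of tip1, tip3, tip4 and pot_inside below 0.055 m and distance between each of tip2, tip5 and tray below 0.1 m) or (distance between each of tip1, tip3, tip5 and pot_inside below 0.055 m and distance between each of tip2, tip4 and tray below 0.1 m) or (distance between each of tip1, tip4, tip5 and pot_inside below 0.055 m and distance between each of tip2, tip3 and tray below 0.1 m) or (distance between each of tip2, tip3, tip4 and pot_inside below 0.055 m and distance between each of tip1, tip5 and tray below 0.1 m) or (distance between each of tip2, tip3, tip5 and pot_inside below 0.055 m and distance between each of tip1, tip4 and tray below 0.1 m) or (distance between each of tip2, tip4, tip5 and pot_inside below 0.055 m and distance between each of tip1, tip3 and tray below 0.1 m) or (distance between each of tip3, tip4, tip5 and pot_inside below 0.055 m and distance between each of tip1, tip2 and tray below 0.1 m)) and horizontal distance between lid and pot below 0.006 m and z of lid in the frame of pot between 0.066 and 0.0755 m and angle between lid's own z axis and vertical below 0.06 rad and angle between the x axis of lid and the x axis of pot, either way round between 0.52 and 0.94 rad and linear speed of lid below 0.02 m/s and angular speed of lid below 0.1 rad/s and contact force between the fingers and lid above 2 N); the arm keeps its last pose, push and grip.
It fails at once if the lid is twisted on into the lock (more than 1.1 rad from the notches) (horizontal distance between lid and pot below 0.012 m and z of lid in the frame of pot below 0.0755 m and angle between the x axis of lid and the x axis of pot, either way round above 1.1 rad).
It fails at once if a bystander is moved more than 40 mm or knocked over (distance of any of jar, dropper, brush from where it was at the start of the episode above 0.04 m or angle between any of jar, dropper's own z axis and vertical above 0.6 rad).
It also fails if it takes over 72 s, if anything falls off the work surface, if the arm or the gripper's body presses on something with over 40 N, if the wrist force passes 120 N, or if a joint passes its speed limit or range.

## Robot

A 7-joint arm with a two-finger parallel gripper is mounted at the origin on the work surface. World frame = base frame: x ahead of the robot, y to its left, z up, the work surface at z = 0. Lengths are in mm, angles in rad, forces in N, time in s.
With the tool pointing down it reaches from about 425 to 800 mm from the base axis. Payload 8.3 kg.
Tool frame: the origin (TCP) lies at the very end of the fingers, on their centre line; the grasp point (between the pads) lies 19 mm behind it (env.grasp_offset is the distance from the TCP to the grasp point, in mm); z points along the fingers, y is the direction in which the jaws open and shut (so a half turn about z gives the same grasp; the last joint's range is limited). The gripper opens to 85 mm and grips with 20 to 120 N. Pads are 22 mm wide; open, the fingers measure 114 mm over their backs; the gripper's body (76 mm by 85 mm) begins 54 mm behind the grasp point. The pads swing forward as they close: fully open they stand 13 mm farther back than shut.
Start: joints at [1.108, 0.383, 0.016, 1.37, -0.006, 1.388, -0.046], TCP at [243.306, -575.676, 202.379] pointing down, gripper open.
Joint ranges: [-2.95, 2.95], [-0.25, 2.06], [-1.52, 1.56], [0.18, 2.33], [-1.44, 4.58], [0.02, 2.06], [-3.01, 3.01]. Speed limits (rad/s): [2.39, 2.39, 3.01, 3.01, 3.14, 3.14, 3.14].

## Interface

Orientations are given as [roll, pitch, yaw] about the fixed x, y, z axes, in that order (R = Rz(yaw) Ry(pitch) Rx(roll)).
In Python, from station import env gives the robot as it stands. The module is installed in compiled form; this text tells all that it offers.
- The arm moves only by the tool carry_out, never from a script. Its argument "targets" is a list of rows, each a list of 7 numbers: the turn, a rotation vector about the tool's x, y, z in rad, then the shift along the tool's x, y, z in cm, then the opening, from 0 (shut) to 1 (fully open). A call has 1 to 12 rows; each row shifts and turns the commanded pose from where the row before left it, along the tool's axes as they then stand; what a row does not reach is not made up. A row lasts 1/12 s, in which the tool goes at most 41.7 mm and 7.16 degrees, less where a joint would pass 70% of its speed; a pose out of reach is approached as far as the arm can. A call is refused whole if a number of a shift passes 4.17 or a number of a turn 0.125, either way. A call with a gripper value outside its range is refused whole. The fingers move at their own pace and stop on an object; "force" is the grip in N (left out, the last holds). Time passes only in rows, so rows that do not move let the fingers close. It gives the time, the measured TCP pose, the force and the opening at its end, in the units of the state.
- env.get_state(): the state, without advancing time (a new reading comes with each control period).
- env.snapshot(name): name is "scene" or "top" or "wrist"; returns the picture (420x560x3 uint8, red, green, blue); there is no depth.
- env.camera_info(name): a dict with "vertical_fov" (degrees; the focal length in pixels is half the picture's height over the tangent of half this angle, whatever the lens; pixels are square), "cx", "cy" (the principal point, pixels), "D" ([k1, k2, p1, p2, k3] as OpenCV has them; the pictures are not rectified), "R" (3x3) and "t" (3): a world point X has camera coordinates R X + t; the wrist camera has in their place "mount" (4x4, takes a point from camera to tool coordinates, whose origin is the TCP and whose axes are the flange's). Camera axes: x right, y down, z forward; pixel columns grow to the right and rows downward; lengths in mm; the calibration is good to about 2 mm. A picture is of the moment at which its call begins: read the wrist's pose just before it. camera_info takes no time and is no camera call.
- env.finish_job(): hands the job in, once; it reports no verdict.
The state is a dict: "time_s": time; "qpos": joint angles; "qd": joint speeds; "effort": joint torques, N m; "position": TCP position; "eef_rot": TCP orientation; "contact_force": force on the tool from outside, world axes, zero at the start; "wrist_torque": the same for the moment, N m; "grip_width": opening from 0.0 (shut) to 1.0 (fully open).
Only numpy, scipy, OpenCV 4.12 (cv2) and the standard library are available. Lean on these libraries where they do the work, as an engineer would, in place of code of your own. Each camera call takes 0.05 s, during which the arm holds its last target. There are 200 camera calls.

## Working session

There is one attempt and no reset: what is moved stays moved. The work goes in short steps, Python scripts to look and compute and a tool call to move; the robot and the scene stay as the last step left them, time stands still between calls to the robot, and variables do not carry over. Pictures are saved under pics/ and viewed, about 8 in all and at most 12, crops included, and the job is handed in when it is done.

Besides the shell and the picture viewer there is one more tool, called by a JSON object that holds its "fn" and its "kwargs". carry_out: Moves the arm, as the interface text tells. Its arguments: {"type":"object","properties":{"targets":{"type":"array","items":{"type":"array","items":{"type":"number"}}},"force":{"type":"number"}},"required":["targets"]}

```bash
mkdir -p pics
python3 - <<'E'
from station import env
import cv2
s=env.get_state();print({k:s[k] for k in('time_s','position','eef_rot','grip_width','contact_force')},env.grasp_offset)
for n in('top','scene'):
    cv2.imwrite(f'pics/{n}0.png',env.snapshot(n)[:,:,::-1]);print(n,env.camera_info(n))
print(env.camera_info('wrist'))
E
```

```text
{'time_s': 0.0, 'position': array([ 243.0638123 , -575.17510992,  201.35427495]), 'eef_rot': array([-3.13959843e+00,  5.60411100e-05,  3.99841786e-01]), 'grip_width': 1.000634513010425, 'contact_force': array([-0.56780517, -0.06423686,  0.16214427])} 18.700000000000003
top {'vertical_fov': 51.08391984120616, 'cx': 279.74306493731626, 'cy': 205.49102053690615, 'D': array([-0.00479733,  0.        ,  0.        ,  0.        ,  0.        ]), 'R': array([[-6.17006267e-04, -9.99946231e-01, -1.03515223e-02],
       [-9.93044583e-01,  1.83144290e-03, -1.17724684e-01],
       [ 1.17737312e-01,  1.02068863e-02, -9.92992319e-01]]), 't': array([ -16.16290258,  540.42053828, 1249.7372576 ])}
scene {'vertical_fov': 46.198401453566305, 'cx': 282.1440311563448, 'cy': 221.26829787207572, 'D': array([0.045509, 0.      , 0.      , 0.      , 0.      ]), 'R': array([[-0.80294113,  0.59589015,  0.01415862],
       [ 0.36947553,  0.5162142 , -0.77266469],
       [-0.46773216, -0.615173  , -0.63465645]]), 't': array([ 422.69295358, -114.13216641, 1430.99197048])}
{'vertical_fov': 69.330462684214, 'cx': 279.9950729198284, 'cy': 212.55597612133153, 'D': array([-0.05827338,  0.        ,  0.        ,  0.        ,  0.        ]), 'mount': array([[-3.98380892e-04, -9.49430297e-01, -3.13977631e-01,
         8.05079084e+01],
       [ 9.99999915e-01, -3.43619609e-04, -2.29755192e-04,
         5.66732148e-01],
       [ 1.10247670e-04, -3.13977695e-01,  9.49430353e-01,
        -1.71775851e+02],
       [ 0.00000000e+00,  0.00000000e+00,  0.00000000e+00,
         1.00000000e+00]])}
```

View pics/top0.png

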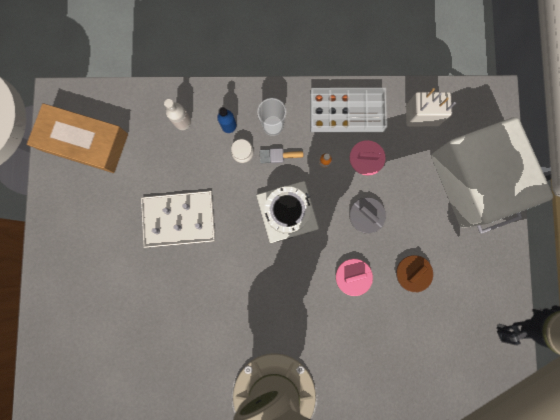

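View pics/scene0.png

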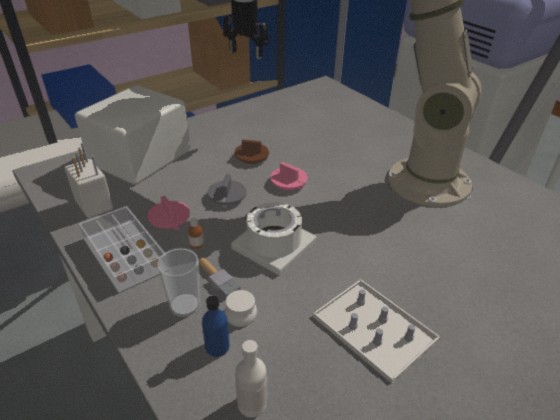

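Candidates in the top view: grey lid (367,214), pink look-alikes (354,277) and (368,157), brown look-alike (415,273). I choose the grey one. The tray is at (178,218) and the pot at (287,210). Next is a close crop to check this.

```bash
cat > h.py <<'E'
import numpy as np, cv2
from scipy.spatial.transform import Rotation as Ro
from station import env
def cam(n,st=None):
    c=env.camera_info(n); f=210/np.tan(np.radians(c['vertical_fov'])/2)
    K=np.array([[f,0,c['cx']],[0,f,c['cy']],[0,0,1.]])
    if n!='wrist': return K,c['D'],c['R'],c['t']
    T=np.eye(4);T[:3,:3]=Ro.from_euler('xyz',st['eef_rot']).as_matrix();T[:3,3]=st['position']
    M=np.linalg.inv(T@c['mount']); return K,c['D'],M[:3,:3],M[:3,3]
def w2p(C,P):
    K,D,R,t=C; return cv2.projectPoints(np.float64(P).reshape(-1,1,3),cv2.Rodrigues(np.asarray(R))[0],np.float64(t),K,D)[0][:,0]
def p2w(C,uv,z):
    K,D,R,t=C; uv=np.float64(uv).reshape(-1,1,2); n=cv2.undistortPoints(uv,K,D)[:,0]
    d=np.c_[n,np.ones(len(n))]@R; o=-R.T@t
    return o+d*((np.broadcast_to(z,len(d))-o[2])/d[:,2])[:,None]
def go(x,y,z,yaw,st=None):
    "shift (cm, tool axes now) and rotvec to the tool-down pose wanted"
    st=st or env.get_state(); R=Ro.from_euler('xyz',st['eef_rot']); W=Ro.from_euler('xyz',[np.pi,0,yaw])
    return R.inv().apply(np.array([x,y,z])-st['position'])/10,(R.inv()*W).as_rotvec()
def save(n,name,crop=None,k=1):
    st=env.get_state(); im=env.snapshot(n)[:,:,::-1]
    cv2.imwrite(f'pics/{name}_full.png',im); np.save(f'pics/{name}.npy',np.r_[st['position'],st['eef_rot']])
    if crop: a,b,c,d=crop; im=im[b:d,a:c]
    cv2.imwrite(f'pics/{name}.png',cv2.resize(im,None,fx=k,fy=k,interpolation=cv2.INTER_CUBIC))
    return cam(n,st)
def old(name):
    v=np.load(f'pics/{name}.npy'); return cam('wrist',dict(position=v[:3],eef_rot=v[3:]))
E
python3 - <<'E'
from h import *
im=cv2.imread('pics/top0.png')
a=cv2.resize(im[175:265,135:265],None,fx=6,fy=6,interpolation=2)[:, :780]
b=cv2.resize(im[175:255,250:380],None,fx=6,fy=6,interpolation=2)
cv2.imwrite('pics/c1.png',np.vstack([a,b])[:1020]); 
cv2.imwrite('pics/c1.png',cv2.resize(np.vstack([a[60:480],b]),None,fx=.66,fy=.66))
C=cam('top')
for n,uv,z in [('pot',(287.5,211),85),('lid',(367,213),23),('tray',(178,219),12),('jar',(242,151),45),('dropper',(326,158),60),('bar ends',(358,203),59),('',(377,222),59)]: print(n,p2w(C,[uv],z)[0].round())
print(p2w(C,[(166,206),(187,201),(179,223),(199,222),(156,228)],44).round())
E
```

```text
pot [519. -39.  85.]
lid [ 519. -272.   23.]
tray [503. 284.  12.]
jar [700.  94.  45.]
dropper [ 675. -151.   60.]
bar ends [ 544. -240.   59.]
 [ 490. -293.   59.]
[[538. 313.  44.]
 [553. 252.  44.]
 [489. 273.  44.]
 [491. 216.  44.]
 [474. 340.  44.]]
```

View pics/c1.png

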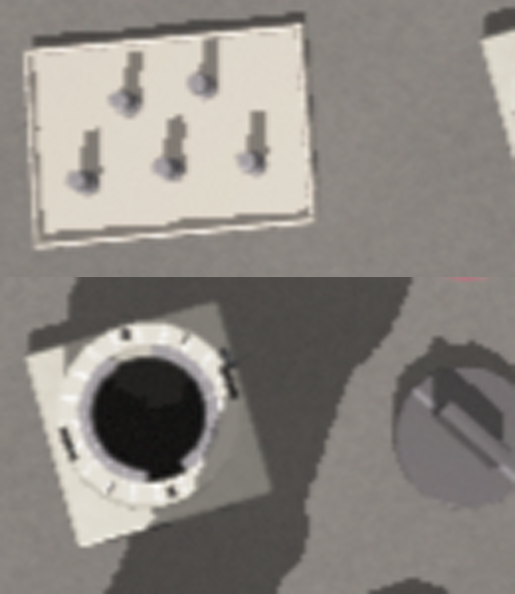

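The grey lid at (367,214) is confirmed, with its bar along yaw ≈ 0.84. The pot's short marks sit at (281.6,189.4) and (293.4,229), giving a pot x-axis yaw of about 0.29. The vent line lies clockwise of that at (296.7,190.7). Next I look at the lid and pot with the wrist camera on the way.

```bash
python3 -c "
from h import *
print(go(530,-260,170,0.84))
s=env.get_state();s['position']=np.array([530,-260,170.]);s['eef_rot']=[np.pi,0,.84]
print(w2p(cam('wrist',s),[[519,-272,59],[519,-39,85]]),go(530,-30,190,.84,s),go(505,250,170,1.57,s))
"
```

```text
(array([ 38.69966522, -17.86343157,   3.17854073]), array([-1.76234351e-03, -3.62479229e-04, -4.40162843e-01]))
[[279.30564362 215.71215977]
 [ 76.53454334  12.82501157]] (array([ 17.12679176, -15.35164499,  -2.        ]), array([0., 0., 0.])) (array([ 3.63081421e+01, -3.59022119e+01, -4.39675289e-15]), array([ 6.30197681e-33,  8.93992163e-17, -7.30000000e-01]))
```

{"fn": "carry_out", "kwargs": {"targets": [[0, 0, 0, 3.2, -1.5, 0.25, 1], [0, 0, 0, 3.2, -1.5, 0.25, 1], [0, 0, 0, 3.2, -1.5, 0.25, 1], [0, 0, 0, 3.2, -1.5, 0.25, 1], [0, 0, 0, 3.2, -1.5, 0.25, 1], [0, 0, 0, 3.2, -1.5, 0.25, 1], [0, 0, 0, 3.2, -1.5, 0.25, 1], [0, 0, 0, 3.2, -1.5, 0.25, 1], [0, 0, 0, 3.2, -1.5, 0.25, 1], [0, 0, 0, 3.2, -1.5, 0.25, 1], [0, 0, 0, 3.2, -1.5, 0.25, 1], [0, 0, 0, 3.2, -1.5, 0.25, 1]]}}

```text
time_s: 1.1
position: [527.6, -258.9, 172.0]
eef_rot: [-3.141, 0.0, 0.4]
contact_force: [1.4, -0.1, -0.1]
grip_width: 0.999
```

{"fn": "carry_out", "kwargs": {"targets": [[0, 0, -0.11, 0, 0, 0, 1], [0, 0, -0.11, 0, 0, 0, 1], [0, 0, -0.11, 0, 0, 0, 1], [0, 0, -0.11, 0, 0, 0, 1], [0, 0, 0, 0, 0, 0, 1], [0, 0, 0, 0, 0, 0, 1]]}}

```text
time_s: 1.6
position: [526.7, -260.3, 172.0]
eef_rot: [-3.141, -0.0, 0.836]
contact_force: [-0.7, 0.2, -0.5]
grip_width: 1.001
```

```bash
python3 -c "
from h import *
C=save('wrist','lid',(120,60,440,300),2)
s=env.get_state();print(s['time_s'],s['position'],s['eef_rot'])
print(w2p(C,[[519,-272,59],[519,-272,23]]),go(530,-30,190,.29),go(530,-30,190,.84))
"
```

```text
1.65 [ 526.70978748 -260.4220369   172.08040297] [-3.14091803e+00  1.34700972e-05  8.35667051e-01]
[[281.83290238 212.48395989]
 [281.67257463 202.2190676 ]] (array([ 17.31206248, -15.21117149,  -1.78193153]), array([-6.54123132e-04,  1.97193441e-04,  5.45667026e-01])) (array([ 17.31206248, -15.21117149,  -1.78193153]), array([-6.74649194e-04,  1.20085264e-05, -4.33295295e-03]))
```

View pics/lid.png

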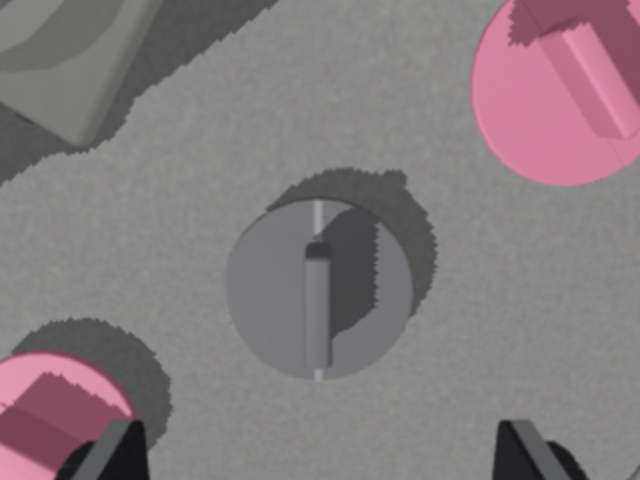

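{"fn": "carry_out", "kwargs": {"targets": [[0, 0, 0, 2.47, -2.17, -0.26, 0.5], [0, 0, 0, 2.47, -2.17, -0.26, 0.5], [0, 0, 0, 2.47, -2.17, -0.26, 0.5], [0, 0, 0, 2.47, -2.17, -0.26, 0.5], [0, 0, 0, 2.47, -2.17, -0.26, 0.5], [0, 0, 0, 2.47, -2.17, -0.26, 0.5], [0, 0, 0, 2.47, -2.17, -0.26, 0.5], [0, 0, 0, 0, 0, 0, 0.5], [0, 0, 0, 0, 0, 0, 0.5]]}}

```text
time_s: 2.4
position: [529.4, -27.6, 191.1]
eef_rot: [3.141, -0.001, 0.842]
contact_force: [-0.4, 0.1, -0.2]
grip_width: 0.499
```

```bash
python3 -c "
from h import *
L=old('lid'); a=p2w(L,[(279.5,204.5),(279,160),(279.5,250)],23); print('lid',a,np.arctan2(*(a[1]-a[2])[1::-1]))
C=save('wrist','pot',(160,90,420,285),3)
s=env.get_state();print(s['time_s'],s['position'],s['eef_rot'])
print(go(505,260,170,1.57))
"
```

```text
lid [[ 515.46509479 -272.34162823   23.        ]
 [ 547.94006525 -235.6569132    23.        ]
 [ 478.47021547 -313.23495256   23.        ]] 0.8404821718387877
2.45 [529.24535847 -29.91501083 190.7174614 ] [3.14125848e+00 1.53746542e-04 8.39019910e-01]
(array([ 19.94960803, -21.17641555,   2.06160257]), array([ 2.62963112e-04,  2.68974611e-04, -7.30980056e-01]))
```

View pics/pot.png

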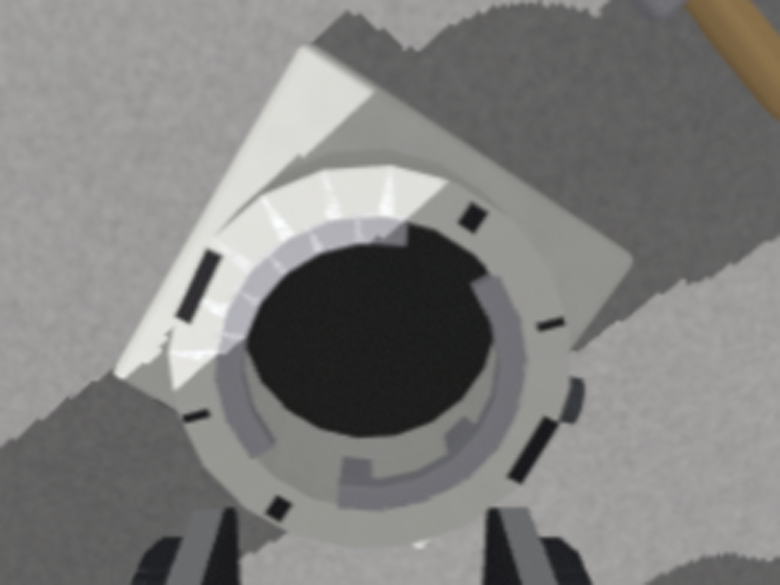

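Marks in crop pixels: short at (473,217) and (279,508), vent at (551,323) and (196,416), lock at (199,286) and (533,450). Moving on to the tray.

{"fn": "carry_out", "kwargs": {"targets": [[0, 0, 0, 2.5, -2.65, 0.26, 0.5], [0, 0, 0, 2.5, -2.65, 0.26, 0.5], [0, 0, 0, 2.5, -2.65, 0.26, 0.5], [0, 0, 0, 2.5, -2.65, 0.26, 0.5], [0, 0, 0, 2.5, -2.65, 0.26, 0.5], [0, 0, 0, 2.5, -2.65, 0.26, 0.5], [0, 0, 0, 2.5, -2.65, 0.26, 0.5], [0, 0, 0, 2.5, -2.65, 0.26, 0.5]]}}

```text
time_s: 3.12
position: [505.7, 259.7, 169.4]
eef_rot: [3.141, 0.001, 0.834]
contact_force: [0.6, -0.1, 0.1]
grip_width: 0.502
```

{"fn": "carry_out", "kwargs": {"targets": [[0, 0, -0.105, 0, 0, 0, 0.5], [0, 0, -0.105, 0, 0, 0, 0.5], [0, 0, -0.105, 0, 0, 0, 0.5], [0, 0, -0.105, 0, 0, 0, 0.5], [0, 0, -0.105, 0, 0, 0, 0.5], [0, 0, -0.105, 0, 0, 0, 0.5], [0, 0, -0.1, 0, 0, 0, 0.5], [0, 0, 0, 0, 0, 0, 0.5], [0, 0, 0, 0, 0, 0, 0.5]]}}

```text
time_s: 3.87
position: [505.7, 258.6, 169.4]
eef_rot: [-3.141, 0.001, 1.563]
contact_force: [-0.2, 0.0, 0.3]
grip_width: 0.499
```

```bash
python3 -c "
from h import *
P=old('pot'); c=np.array([(473,217),(279,508),(551,323),(196,416),(199,286),(533,450)])/3+[160,90]
a=p2w(P,c,85); print(a.round(1)); 
for i in (0,2,4): d=a[i]-a[i+1]; print((a[i]+a[i+1])[:2]/2,np.linalg.norm(d),np.arctan2(d[1],d[0]))
C=save('wrist','tray',(120,40,460,320),2.2)
s=env.get_state();print(s['time_s'],s['position'],s['eef_rot'])
"
```

```text
[[579.6 -23.3  85. ]
 [467.8 -55.4  85. ]
 [576.7 -65.6  85. ]
 [470.5 -13.   85. ]
 [502.   17.2  85. ]
 [545.3 -96.1  85. ]]
[523.69839917 -39.36009505] 116.39613025964398 0.2799979546243238
[523.58044572 -39.32510381] 118.54466298432851 -0.4599018420250347
[523.64055742 -39.46722859] 121.30736685697924 1.9352766171919087
3.9167 [505.58303712 258.90700521 169.54732608] [-3.14128725e+00  3.66335681e-04  1.56342894e+00]
```

View pics/tray.png

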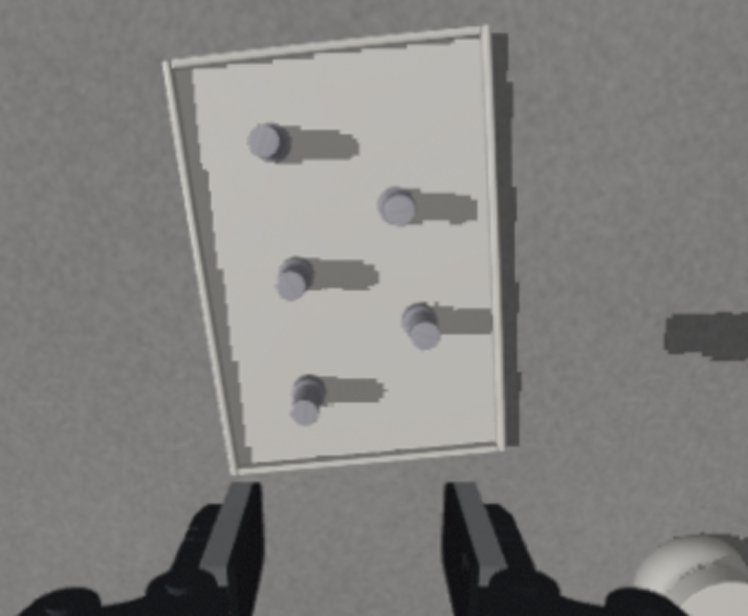

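Five tip tops, in crop pixels: (264,142), (398,208), (292,286), (426,334), (305,412). The pot marks agree on centre (523.6,-39.4) and yaw 0.28.

```bash
python3 -c "
from h import *
P=old('tray'); c=np.array([(264,142),(398,208),(292,286),(426,334),(305,412)])/2.2+[120,40]
a=p2w(P,c,40); print(a.round(1)); print([np.linalg.norm(a[i]-a[j]).round() for i in range(5) for j in range(i)])
s=env.get_state()
for q in a: print(go(q[0],q[1],16,1.563,s)[0].round(2))
"
```

```text
[[468.8 346.4  40. ]
 [526.4 318.2  40. ]
 [478.7 284.   40. ]
 [540.2 261.   40. ]
 [482.8 222.7  40. ]]
[np.float64(64.0), np.float64(63.0), np.float64(59.0), np.float64(111.0), np.float64(59.0), np.float64(66.0), np.float64(125.0), np.float64(105.0), np.float64(61.0), np.float64(69.0)]
[ 8.73 -3.74 15.35]
[ 5.95  2.05 15.35]
[ 2.5  -2.7  15.35]
[ 0.25  3.46 15.35]
[-3.63 -2.25 15.36]
```

{"fn": "carry_out", "kwargs": {"targets": [[0, 0, 0, -1.82, -1.12, 3.5, 0.5], [0, 0, 0, -1.81, -1.13, 3.5, 0.5], [0, 0, 0, 0, 0, 3.1, 0.5], [0, 0, 0, 0, 0, 3.0, 0.5], [0, 0, 0, 0, 0, 2.1, 0.5], [0, 0, 0, 0, 0, 0, 0.5], [0, 0, 0, 0, 0, 0, 0], [0, 0, 0, 0, 0, 0, 0], [0, 0, 0, 0, 0, 0, 0], [0, 0, 0, 0, 0, 0, 0], [0, 0, 0, 0, 0, 0, 0]], "force": 40}}

```text
time_s: 4.83
position: [483.3, 224.3, 19.1]
eef_rot: [3.139, -0.001, 1.569]
contact_force: [0.2, 0.9, -0.4]
grip_width: 0.001
```

```bash
python3 -c "
from h import *
s=env.get_state();print(s['time_s'],s['position'],s['eef_rot'],s['grip_width'],s['contact_force'])
s['position'][2]=140
from math import cos,sin
def pot(dx,dy,z): 
  c,q=cos(1.563),sin(1.563); return go(523.6+c*dx+q*dy,-39.4+q*dx-c*dy,z,1.563,s)[0].round(2)
print(pot(-15,-3,140),pot(15,-3,140),pot(0,9,140))
"
```

```text
4.8333 [483.28086494 224.26119033  19.09256651] [ 3.13946558e+00 -6.55335078e-04  1.56934689e+00] 0.000552677599834084 [ 0.20399822  0.90187855 -0.44292202]
[-2.786e+01  3.760e+00 -1.000e-02] [-2.486e+01  3.780e+00 -1.000e-02] [-2.637e+01  4.970e+00 -1.000e-02]
```

The grip shut fully, so it missed. I lift a little and look.

{"fn": "carry_out", "kwargs": {"targets": [[0, 0, 0, 0, 0, 0, 0.5], [0, 0, 0, 0, 0, 0, 0.5], [0, 0, 0, 0, 0, 0, 0.5], [0, 0, 0, 0, 0, -3.0, 0.5], [0, 0, 0, 0, 0, -3.0, 0.5], [0, 0, 0, 0, 0, -3.0, 0.5], [0, 0, 0, 0, 0, -3.0, 0.5], [0, 0, 0, 0, 0, -1.0, 0.5], [0, 0, 0, 0, 0, 0, 0.5]]}}

```text
time_s: 5.58
position: [484.1, 224.9, 151.1]
eef_rot: [3.136, -0.002, 1.57]
contact_force: [0.4, 0.0, -0.3]
grip_width: 0.5
```

```bash
python3 -c "
from h import *
C=save('wrist','tray2',(120,40,460,320),2.2)
s=env.get_state();print(s['time_s'],s['position'],s['eef_rot'])
print(w2p(C,[[483,223,4],[483,223,40],[479,284,40]]))
"
```

```text
5.6333 [483.14994022 224.21958494 148.91641894] [ 3.13898240e+00 -6.63846187e-04  1.56966257e+00]
[[278.19837393 192.26760894]
 [278.19590002 201.5012167 ]
 [273.5879463  137.10350079]]
```

View pics/tray2.png

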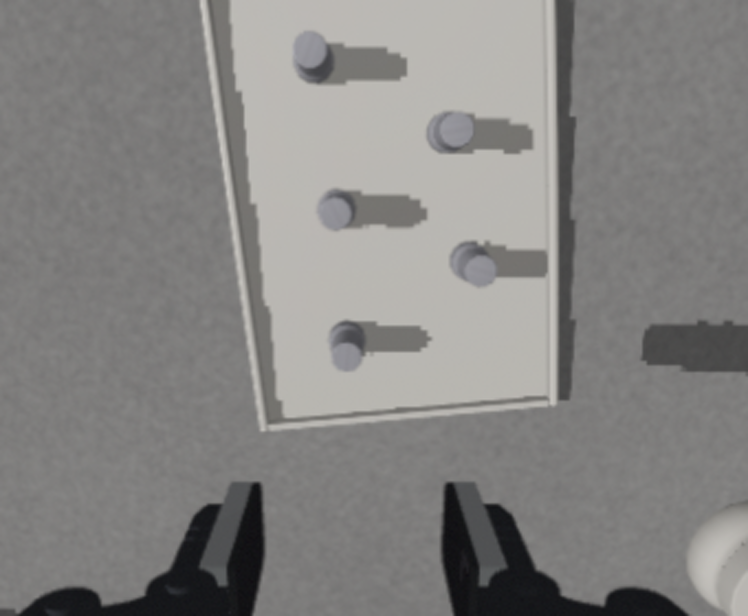

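```bash
python3 -c "
from h import *
P=old('tray'); Q=old('tray2')
a=p2w(P,np.array([(264,142),(398,208),(292,286),(426,334),(305,412)])/2.2+[120,40],40)
b=p2w(Q,np.array([(311,49),(456,129),(336,210),(481,269),(346,356)])/2.2+[120,40],40)
print(np.c_[a,b].round(1))
c=p2w(P,np.array([(165,65),(485,30),(503,448),(236,470)])/2.2+[120,40],12)
print(c.round(1),np.linalg.norm(c-np.roll(c,1,0),axis=1),c.mean(0))
T=cam('top');S=cam('scene')
print(w2p(T,a).round(1));print(w2p(T,c).round(1)); print(w2p(S,a).round(1)); print(w2p(S,c).round(1))
im=cv2.imread('pics/top0.png')[180:260,130:230]; im2=cv2.imread('pics/scene0.png')[275:380,305:445]
A=cv2.resize(im,None,fx=5,fy=5,interpolation=2);B=cv2.resize(im2,None,fx=500/140,fy=500/140,interpolation=2)
cv2.imwrite('pics/cmp.png',np.hstack([cv2.copyMakeBorder(A,0,0,0,0,0)[:375],B[:375,:500]])[:,:1000])
cv2.imwrite('pics/cmp.png',cv2.resize(cv2.imread('pics/cmp.png'),(800,300)))
"
```

```text
[[468.8 346.4  40.  469.  346.9  40. ]
 [526.4 318.2  40.  526.6 317.3  40. ]
 [478.7 284.   40.  478.2 285.5  40. ]
 [540.2 261.   40.  539.6 261.   40. ]
 [482.8 222.7  40.  482.1 222.7  40. ]]
[[421.4 381.6  12. ]
 [566.6 394.8  12. ]
 [586.6 190.2  12. ]
 [441.9 178.3  12. ]] [204.28145586 145.81411073 205.57260861 145.23781903] [504.13035234 286.23241819  12.        ]
[[154.  230. ]
 [164.3 210.2]
 [175.6 226.6]
 [184.1 205.4]
 [196.8 225.1]]
[[144.3 246.7]
 [141.6 197.8]
 [210.3 191. ]
 [213.5 239.7]]
[[411.  326.5]
 [379.7 330.9]
 [384.3 308.8]
 [354.3 315.4]
 [361.8 291.4]]
[[438.1 335.9]
 [392.2 378.2]
 [313.3 312.8]
 [359.8 280. ]]
```

View pics/cmp.png

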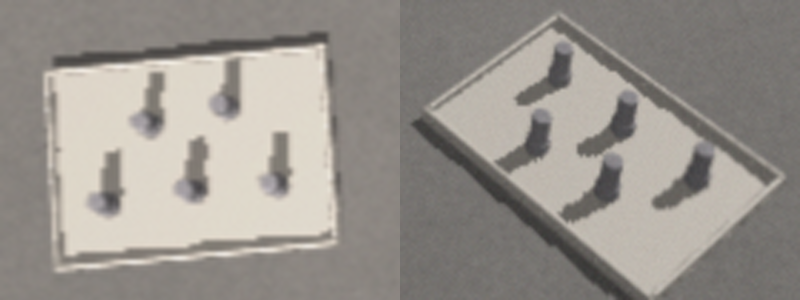

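The tip hasn't moved and its position is confirmed by both cameras. In the wrist pictures the finger ends project as if they sit about 25–35 mm behind the nominal TCP. Since the jaws shut fully at z=19 without contact, they must have closed above the 40 mm tops. I descend further, closing and checking force.

{"fn": "carry_out", "kwargs": {"targets": [[0, 0, 0, -0.15, -0.07, 3.5, 0.5], [0, 0, 0, 0, 0, 3.5, 0.5], [0, 0, 0, 0, 0, 3.5, 0.5], [0, 0, 0, 0, 0, 2.5, 0.5], [0, 0, 0, 0, 0, 1.0, 0.5], [0, 0, 0, 0, 0, 0.9, 0.5], [0, 0, 0, 0, 0, 0, 0.5]]}}

```text
time_s: 6.22
position: [480.5, 222.0, -2.8]
eef_rot: [-3.139, 0.001, 1.57]
contact_force: [-1.2, -0.5, 0.5]
grip_width: 0.506
```

{"fn": "carry_out", "kwargs": {"targets": [[0, 0, 0, 0, 0, 0, 0], [0, 0, 0, 0, 0, 0, 0], [0, 0, 0, 0, 0, 0, 0], [0, 0, 0, 0, 0, 0, 0]]}}

```text
time_s: 6.55
position: [482.9, 223.0, 0.4]
eef_rot: [3.139, -0.001, 1.57]
contact_force: [-0.3, 0.1, 5.4]
grip_width: 0.129
```

{"fn": "carry_out", "kwargs": {"targets": [[0, 0, 0, 0, 0, -1.0, 0], [0, 0, 0, 0, 0, -3.0, 0], [0, 0, 0, 0, 0, -4.0, 0], [0, 0, 0, 0, 0, -4.0, 0], [0, 0, 0, 0, 0, 0, 0], [0, 0, 0, 0, 0, 0, 0]]}}

```text
time_s: 7.05
position: [483.5, 223.4, 122.5]
eef_rot: [3.135, -0.002, 1.57]
contact_force: [-0.6, 0.2, -0.5]
grip_width: 0.13
```

{"fn": "carry_out", "kwargs": {"targets": [[0, 0, 0, -2.5, 0.4, 0, 0], [0, 0, 0, -3.2, 0.4, 0, 0], [0, 0, 0, -3.2, 0.4, 0, 0], [0, 0, 0, -3.2, 0.4, 0, 0], [0, 0, 0, -3.2, 0.4, 0, 0], [0, 0, 0, -3.2, 0.4, 0, 0], [0, 0, 0, -3.2, 0.5, 0, 0], [0, 0, 0, -3.2, 0.4, 0, 0], [0, 0, 0, -2.8, 0.4, 0, 0], [0, 0, 0, 0, 0, 0, 0], [0, 0, 0, 0, 0, 0, 0]]}}

```text
time_s: 7.97
position: [517.5, -56.8, 117.8]
eef_rot: [-3.139, -0.0, 1.566]
contact_force: [-0.7, 0.5, -0.9]
grip_width: 0.127
```

```bash
python3 -c "
from h import *
C=save('wrist','drop1',(160,90,420,290),3)
s=env.get_state();print(s['time_s'],s['position'],s['eef_rot'],s['contact_force'],s['grip_width'])
print(w2p(C,[[523.6,-39.4,85]]))
"
```

```text
8.0167 [517.61347722 -54.75710131 118.04471014] [-3.13979604e+00 -7.41244300e-04  1.56858297e+00] [-0.0731181   0.57966276 -0.79562353] 0.12723999832087995
[[288.58582075 205.81743854]]
```

View pics/drop1.png

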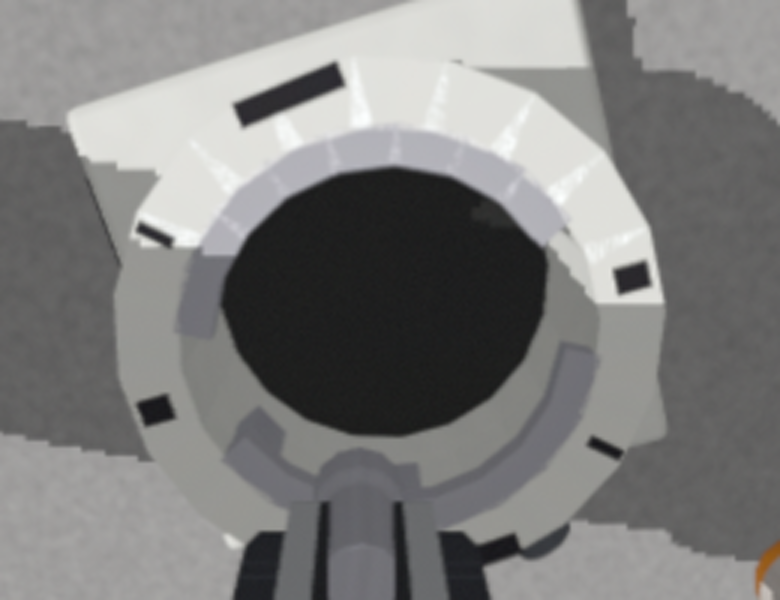

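The tip is held upright between the fingers. The pot marks at (632,277) and (156,410) match the prediction. Lowering and releasing with a small opening.

{"fn": "carry_out", "kwargs": {"targets": [[0, 0, 0, 0, 0.3, 1.0, 0], [0, 0, 0, 0, 0, 2.0, 0], [0, 0, 0, 0, 0, 2.5, 0], [0, 0, 0, 0, 0, 2.3, 0], [0, 0, 0, 0, 0, 1.0, 0], [0, 0, 0, 0, 0, 0, 0], [0, 0, 0, 0, 0, 0, 0.26], [0, 0, 0, 0, 0, 0, 0.26], [0, 0, 0, 0, 0, 0, 0.26]]}}

```text
time_s: 8.77
position: [522.7, -54.4, 32.3]
eef_rot: [3.139, 0.0, 1.57]
contact_force: [0.3, -0.7, 1.0]
grip_width: 0.262
```

{"fn": "carry_out", "kwargs": {"targets": [[0, 0, 0, 0, 0, -2.0, 0.26], [0, 0, 0, 0, 0, -3.5, 0.26], [0, 0, 0, 0, 0, -3.3, 0.26], [0, 0, 0, 3.4, 0.2, 0, 0.5], [0, 0, 0, 3.5, 0.2, 0, 0.5], [0, 0, 0, 3.5, 0.2, 0, 0.5], [0, 0, 0, 3.5, 0.2, 0, 0.5], [0, 0, 0, 3.5, 0.2, 0, 0.5], [0, 0, 0, 3.5, 0.2, 0, 0.5], [0, 0, 0, 3.5, 0.2, 0, 0.5], [0, 0, 0, 3.5, 0.2, 0, 0.5], [0, 0, 0, 3.5, 0.3, 0, 0.5]]}}

```text
time_s: 9.77
position: [541.2, 261.2, 120.3]
eef_rot: [3.139, -0.001, 1.569]
contact_force: [1.1, -0.2, 0.5]
grip_width: 0.498
```

{"fn": "carry_out", "kwargs": {"targets": [[0, 0, 0, 0.2, 0.03, 0, 0.5], [0, 0, 0, 0, 0, 0, 0.5]]}}

```text
time_s: 9.93
position: [540.4, 265.2, 120.1]
eef_rot: [3.14, -0.002, 1.575]
contact_force: [-0.4, 0.4, 0.4]
grip_width: 0.498
```

```bash
python3 -c "
from h import *
s=env.get_state();print(s['time_s'],s['position'],s['eef_rot'],s['contact_force'],s['grip_width'])
print(go(540,261,0,1.569,s))
"
```

```text
9.9333 [540.40990593 265.18512837 120.08283545] [ 3.14034080e+00 -2.42708854e-03  1.57488416e+00] [-0.36968715  0.41591385  0.40301431] 0.4980999581998805
(array([-0.44748568, -0.05773237, 12.00716996]), array([ 0.00124471, -0.00243076,  0.00588264]))
```

{"fn": "carry_out", "kwargs": {"targets": [[0, 0, 0, -0.35, -0.05, 3.0, 0.5], [0, 0, 0, 0, 0, 3.5, 0.5], [0, 0, 0, 0, 0, 3.0, 0.5], [0, 0, 0, 0, 0, 1.5, 0.5], [0, 0, 0, 0, 0, 0.9, 0.5], [0, 0, 0, 0, 0, 0, 0.5], [0, 0, 0, 0, 0, 0, 0], [0, 0, 0, 0, 0, 0, 0], [0, 0, 0, 0, 0, 0, 0], [0, 0, 0, 0, 0, 0, 0]]}}

```text
time_s: 10.77
position: [541.8, 258.4, 1.7]
eef_rot: [3.139, -0.001, 1.57]
contact_force: [-0.4, -0.5, 5.3]
grip_width: 0.127
```

{"fn": "carry_out", "kwargs": {"targets": [[0, 0, 0, 0, 0, -1.0, 0], [0, 0, 0, 0, 0, -3.0, 0], [0, 0, 0, 0, 0, -4.0, 0], [0, 0, 0, 0, 0, -4.0, 0], [0, 0, 0, 0, 0, 0, 0], [0, 0, 0, 0, 0, 0, 0]]}}

```text
time_s: 11.27
position: [542.2, 259.2, 123.9]
eef_rot: [3.135, -0.003, 1.57]
contact_force: [0.4, 0.6, -0.4]
grip_width: 0.127
```

```bash
python3 -c "
from h import *
s=env.get_state();print(s['time_s'],s['position'],s['eef_rot'],s['contact_force'],s['grip_width'])
print(go(520.6,-24.4,120,1.57,s))
"
```

```text
11.2667 [542.21473521 259.15296084 123.899306  ] [ 3.13548495e+00 -2.56545123e-03  1.57006694e+00] [ 0.40841436  0.56016483 -0.42168357] 0.12730364966376861
(array([-28.35777212,  -2.14268837,   0.3041001 ]), array([ 6.10761208e-03, -2.56564769e-03,  5.91087111e-05]))
```

{"fn": "carry_out", "kwargs": {"targets": [[0, 0, 0, -2.6, -0.2, 0, 0], [0, 0, 0, -3.3, -0.24, 0, 0], [0, 0, 0, -3.3, -0.24, 0, 0], [0, 0, 0, -3.3, -0.24, 0, 0], [0, 0, 0, -3.3, -0.24, 0, 0], [0, 0, 0, -3.3, -0.24, 0, 0], [0, 0, 0, -3.3, -0.24, 0, 0], [0, 0, 0, -3.3, -0.24, 0, 0], [0, 0, 0, -2.6, -0.24, 0, 0], [0, 0, 0, 0, 0, 0, 0], [0, 0, 0, 0, 0, 0, 0]]}}

```text
time_s: 12.18
position: [518.1, -27.3, 119.0]
eef_rot: [-3.14, 0.0, 1.566]
contact_force: [-0.6, 0.5, -1.0]
grip_width: 0.124
```

{"fn": "carry_out", "kwargs": {"targets": [[0, 0, 0, 0, 0, 1.0, 0], [0, 0, 0, 0, 0, 2.0, 0], [0, 0, 0, 0, 0, 2.7, 0], [0, 0, 0, 0, 0, 2.3, 0], [0, 0, 0, 0, 0, 1.0, 0], [0, 0, 0, 0, 0, 0, 0], [0, 0, 0, 0, 0, 0, 0.26], [0, 0, 0, 0, 0, 0, 0.26], [0, 0, 0, 0, 0, 0, 0.26]]}}

```text
time_s: 12.93
position: [520.4, -24.8, 31.3]
eef_rot: [3.139, 0.0, 1.57]
contact_force: [-0.7, 0.1, 0.2]
grip_width: 0.259
```

{"fn": "carry_out", "kwargs": {"targets": [[0, 0, 0, 0, 0, -2.0, 0.26], [0, 0, 0, 0, 0, -3.5, 0.26], [0, 0, 0, 0, 0, -3.5, 0.26], [0, 0, 0, 3.0, -0.4, 0, 0.5], [0, 0, 0, 3.5, -0.5, 0, 0.5], [0, 0, 0, 3.5, -0.5, 0, 0.5], [0, 0, 0, 3.5, -0.5, 0, 0.5], [0, 0, 0, 3.5, -0.5, 0, 0.5], [0, 0, 0, 3.5, -0.5, 0, 0.5], [0, 0, 0, 3.5, -0.5, 0, 0.5], [0, 0, 0, 3.5, -0.5, 0, 0.5], [0, 0, 0, 3.3, -0.3, 0, 0.5]]}}

```text
time_s: 13.93
position: [477.2, 285.3, 121.4]
eef_rot: [3.139, -0.001, 1.57]
contact_force: [1.6, 0.6, 0.4]
grip_width: 0.497
```

{"fn": "carry_out", "kwargs": {"targets": [[0, 0, 0, 0, 0, 0, 0.5], [0, 0, 0, 0, 0, 0, 0.5]]}}

```text
time_s: 14.1
position: [476.6, 286.1, 121.1]
eef_rot: [3.14, -0.002, 1.575]
contact_force: [-0.2, -0.4, 0.5]
grip_width: 0.505
```

```bash
python3 -c "
from h import *
s=env.get_state();print(s['time_s'],s['position'],s['eef_rot'],s['contact_force'],s['grip_width'])
print(go(478.5,285,0,1.57,s))
"
```

```text
14.1 [476.6189721  286.09615452 121.13034392] [ 3.14017513e+00 -2.03171758e-03  1.57468586e+00] [-0.23023456 -0.40798773  0.46213149] 0.5047534547710741
(array([-0.13495627,  0.17050462, 12.11303906]), array([ 0.00141277, -0.00203503,  0.00468442]))
```

{"fn": "carry_out", "kwargs": {"targets": [[0, 0, 0, -0.1, 0.15, 3.0, 0.5], [0, 0, 0, 0, 0, 3.5, 0.5], [0, 0, 0, 0, 0, 3.0, 0.5], [0, 0, 0, 0, 0, 1.6, 0.5], [0, 0, 0, 0, 0, 0.9, 0.5], [0, 0, 0, 0, 0, 0, 0.5], [0, 0, 0, 0, 0, 0, 0], [0, 0, 0, 0, 0, 0, 0], [0, 0, 0, 0, 0, 0, 0], [0, 0, 0, 0, 0, 0, 0]]}}

```text
time_s: 14.93
position: [480.1, 282.5, 1.5]
eef_rot: [3.139, -0.001, 1.57]
contact_force: [-0.3, -0.3, 4.1]
grip_width: 0.126
```

{"fn": "carry_out", "kwargs": {"targets": [[0, 0, 0, 0, 0, -1.0, 0], [0, 0, 0, 0, 0, -3.0, 0], [0, 0, 0, 0, 0, -4.0, 0], [0, 0, 0, 0, 0, -4.0, 0], [0, 0, 0, 0, 0, 0, 0], [0, 0, 0, 0, 0, 0, 0]]}}

```text
time_s: 15.43
position: [480.4, 283.2, 123.5]
eef_rot: [3.136, -0.003, 1.57]
contact_force: [-0.7, -0.0, -0.7]
grip_width: 0.129
```

{"fn": "carry_out", "kwargs": {"targets": [[0, 0, 0, -2.6, 0.5, 0, 0], [0, 0, 0, -3.4, 0.55, 0, 0], [0, 0, 0, -3.4, 0.55, 0, 0], [0, 0, 0, -3.4, 0.55, 0, 0], [0, 0, 0, -3.4, 0.55, 0, 0], [0, 0, 0, -3.4, 0.55, 0, 0], [0, 0, 0, -3.4, 0.55, 0, 0], [0, 0, 0, -3.4, 0.55, 0, 0], [0, 0, 0, -3.3, 0.55, 0, 0], [0, 0, 0, -2.7, 0.5, 0, 0], [0, 0, 0, 0, 0, 0, 0], [0, 0, 0, 0, 0, 0, 0]]}}

```text
time_s: 16.43
position: [531.7, -44.3, 118.6]
eef_rot: [-3.139, -0.0, 1.566]
contact_force: [-0.5, 1.3, -1.3]
grip_width: 0.126
```

```bash
python3 -c "
from h import *
s=env.get_state();print(s['time_s'],s['position'],s['eef_rot'],s['contact_force'],s['grip_width'])
print(go(532.6,-39.4,31,1.57,s))
"
```

```text
16.4333 [531.66872145 -44.32296503 118.62684396] [-3.13924187e+00 -1.24738532e-04  1.56564239e+00] [-0.46990544  1.33434694 -1.25955168] 0.1262227413418057
(array([0.49167689, 0.11118839, 8.76250863]), array([-0.00235051, -0.00012986, -0.00435746]))
```

{"fn": "carry_out", "kwargs": {"targets": [[0, 0, 0, 0.3, 0, 1.0, 0], [0, 0, 0, 0, 0, 2.0, 0], [0, 0, 0, 0, 0, 2.7, 0], [0, 0, 0, 0, 0, 2.0, 0], [0, 0, 0, 0, 0, 1.0, 0], [0, 0, 0, 0, 0, 0, 0], [0, 0, 0, 0, 0, 0, 0.26], [0, 0, 0, 0, 0, 0, 0.26], [0, 0, 0, 0, 0, 0, 0.26]]}}

```text
time_s: 17.18
position: [533.7, -38.8, 34.3]
eef_rot: [3.139, 0.0, 1.57]
contact_force: [0.4, -1.1, 0.1]
grip_width: 0.262
```

{"fn": "carry_out", "kwargs": {"targets": [[0, 0, 0, 0, 0, -2.0, 0.26], [0, 0, 0, 0, 0, -3.5, 0.26], [0, 0, 0, 0, 0, -3.5, 0.26], [0, 0, 0, -2.5, 0, -2.5, 0.5], [0, 0, 0, -2.5, 0, -2.5, 0.5], [0, 0, 0, 0, 0, 0, 0.5], [0, 0, 0, 0, 0, 0, 0.5]]}}

```text
time_s: 17.77
position: [533.9, -91.2, 175.4]
eef_rot: [3.137, 0.002, 1.566]
contact_force: [-0.8, 1.1, -0.4]
grip_width: 0.499
```

```bash
python3 -c "
from h import *
s=env.get_state();print(s['time_s'],s['position'],s['eef_rot'],s['contact_force'],s['grip_width'])
C=save('wrist','tips',(160,60,440,260),2)
a=cv2.imread('pics/tips.png'); b=cv2.resize(cv2.imread('pics/tips_full.png')[60:260,160:440],None,fx=2,fy=2,interpolation=2)
b=(255*(np.clip(b/255.,0,.35)/.35)**.5).astype('uint8'); c=env.snapshot('top')[:,:,::-1][170:270,130:330]
cv2.imwrite('pics/tips.png',np.vstack([cv2.resize(c,(560,200),interpolation=2) if 0 else cv2.resize(c[:, :],(400,200)).copy() if 0 else cv2.resize(c,(560,180)),b]))
print(w2p(C,[[523.6,-39.4,85]]),go(515.5,-272,120,.84),go(515.5,-272,170,.84))
"
```

```text
17.7667 [533.85473253 -91.15499724 175.4391448 ] [3.13673574e+00 1.69387428e-03 1.56614278e+00] [-0.79663754  1.05709316 -0.35555208] 0.499173718541685
[[267.07532689 147.37784725]] (array([-18.3512192 ,  -1.68549781,   5.29338575]), array([ 4.00714924e-04, -3.72447441e-04,  7.30114494e-01])) (array([-18.35021756,  -1.6830174 ,   0.29338647]), array([ 4.00714924e-04, -3.72447441e-04,  7.30114494e-01]))
```

View pics/tips.png

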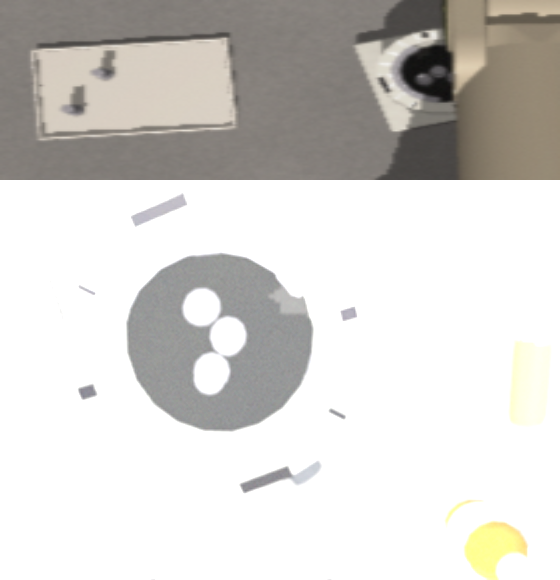

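All three tips stand in the pot near (202,306), (228,336) and (211,373) of the brightened crop, and two remain in the tray. Now the lid.

{"fn": "carry_out", "kwargs": {"targets": [[0, 0, 0, -3.0, -0.34, 0, 0.5], [0, 0, 0, -3.8, -0.34, 0, 0.5], [0, 0, 0, -3.8, -0.34, 0, 0.5], [0, 0, 0, -3.8, -0.34, 0, 0.5], [0, 0, 0, -3.9, -0.34, 0, 0.5], [0, 0, 0.12, 0, 0, 0.6, 0.5], [0, 0, 0.122, 0, 0, 0.6, 0.5], [0, 0, 0.122, 0, 0, 0.6, 0.5], [0, 0, 0.122, 0, 0, 0.6, 0.5], [0, 0, 0.122, 0, 0, 0.6, 0.5], [0, 0, 0.122, 0, 0, 0.6, 0.5], [0, 0, 0, 0, 0, 0, 0.5]]}}

```text
time_s: 18.87
position: [514.6, -270.0, 134.4]
eef_rot: [-3.138, 0.0, 0.836]
contact_force: [-0.4, 0.3, -0.9]
grip_width: 0.504
```

{"fn": "carry_out", "kwargs": {"targets": [[0, 0, 0, 0, 0, 0, 0.5], [0, 0, 0, 0, 0, 0, 0.5]]}}

```text
time_s: 19.03
position: [515.6, -271.3, 136.7]
eef_rot: [-3.141, -0.0, 0.845]
contact_force: [-0.2, 0.4, -0.5]
grip_width: 0.504
```

```bash
python3 -c "
from h import *
s=env.get_state();print(s['time_s'],s['position'],s['eef_rot'],s['contact_force'],s['grip_width'])
L=old('lid'); a=p2w(L,[(278.5,189),(279,243.5)],59); print(a,a.mean(0),np.linalg.norm(a[0]-a[1]))
a=p2w(L,[(233,204),(326,204)],23);print(a.mean(0),np.linalg.norm(a[0]-a[1]))
print(go(514,-274,10,.84,s))
C=save('wrist','lid2',(160,60,420,260),3)
print(w2p(C,[[514,-274,23]]), [w2p(C,[[514+k*np.cos(.84),-274+k*np.sin(.84),z]]).round(1) for k,z in((53,23),(-53,23),(30,59),(-30,59))])
"
```

```text
19.0333 [ 515.55982566 -271.25108743  136.67383196] [-3.14099215e+00 -1.82294757e-04  8.45241897e-01] [-0.23412983  0.35618686 -0.5332893 ] 0.5037323143682325
[[ 532.55418739 -252.14141122   59.        ]
 [ 494.49132665 -294.88949961   59.        ]] [ 513.52275702 -273.51545541   59.        ] 57.23792824190551
[ 515.85123366 -271.89878277   23.        ] 102.65961882845718
(array([-0.31146632,  0.07331545, 12.66728489]), array([-0.00060098, -0.00018072,  0.00524195]))
[[280.34048226 201.89214409]] [array([[280.6, 147. ]]), array([[280.1, 251.1]]), array([[280.5, 179.5]]), array([[280.2, 245.2]])]
```

View pics/lid2.png

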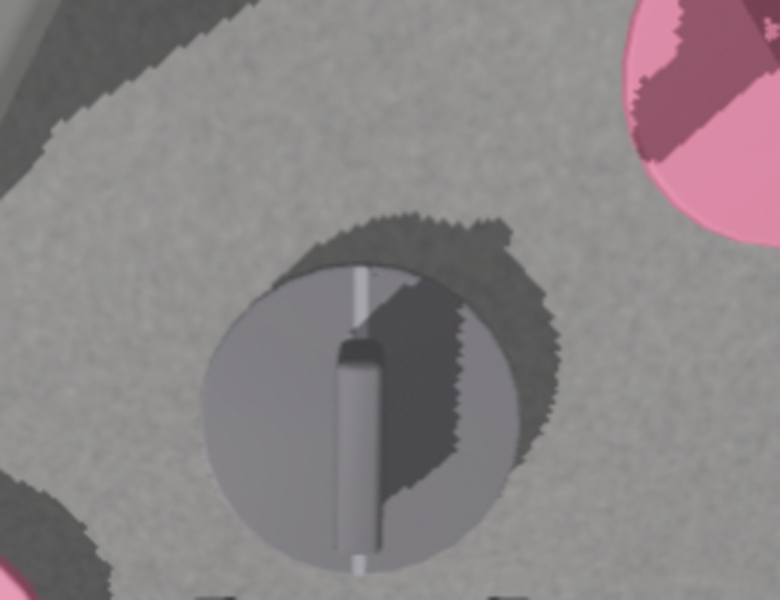

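The lid centre (514,-274) is confirmed to within 1 mm. Descending to grip the bar.

{"fn": "carry_out", "kwargs": {"targets": [[0, 0, 0, -0.31, 0.07, 3.0, 0.5], [0, 0, 0, 0, 0, 3.5, 0.5], [0, 0, 0, 0, 0, 3.0, 0.5], [0, 0, 0, 0, 0, 1.5, 0.5], [0, 0, 0, 0, 0, 1.0, 0.5], [0, 0, 0, 0, 0, 0.6, 0.5], [0, 0, 0, 0, 0, 0, 0.5]]}}

```text
time_s: 19.67
position: [513.7, -274.7, 10.3]
eef_rot: [-3.141, -0.0, 0.841]
contact_force: [0.5, -0.4, -0.1]
grip_width: 0.501
```

{"fn": "carry_out", "kwargs": {"targets": [[0, 0, 0, 0, 0, 0, 0], [0, 0, 0, 0, 0, 0, 0], [0, 0, 0, 0, 0, 0, 0], [0, 0, 0, 0, 0, 0, 0]], "force": 60}}

```text
time_s: 20.0
position: [515.1, -275.5, 12.5]
eef_rot: [3.139, -0.001, 0.84]
contact_force: [0.4, 0.3, 5.2]
grip_width: 0.143
```

```bash
python3 -c "
from h import *
s=env.get_state();print(s['time_s'],s['position'],s['eef_rot'],s['contact_force'],s['grip_width'])
"
```

```text
20.0 [ 515.07451917 -275.46347643   12.51408858] [ 3.13854906e+00 -7.93686341e-04  8.40015248e-01] [0.39972395 0.32246979 5.15914165] 0.14267296026242324
```

{"fn": "carry_out", "kwargs": {"targets": [[0, 0, 0, 0, 0, -1.0, 0], [0, 0, 0, 0, 0, -2.5, 0], [0, 0, 0, 0, 0, -3.5, 0], [0, 0, 0, 0, 0, -3.5, 0], [0, 0, 0, 0, 0, -2.0, 0], [0, 0, 0, 0, 0, -0.5, 0], [0, 0, 0, 0, 0, 0, 0]]}}

```text
time_s: 20.58
position: [514.7, -275.3, 143.1]
eef_rot: [3.138, -0.001, 0.84]
contact_force: [-0.3, -0.1, -2.6]
grip_width: 0.146
```

{"fn": "carry_out", "kwargs": {"targets": [[0, 0, 0, 1.2, -1.0, 0, 0], [0, 0, 0, 2.1, -1.7, 0, 0], [0, 0, 0, 2.1, -1.7, 0, 0], [0, 0, 0, 2.1, -1.7, 0, 0], [0, 0, 0, 2.1, -1.7, 0, 0], [0, 0, 0, 2.1, -1.75, 0, 0], [0, 0, 0, 2.1, -1.75, 0, 0], [0, 0, 0, 2.1, -1.75, 0, 0], [0, 0, 0, 1.5, -1.2, 0, 0], [0, 0, 0, 0.8, -0.65, 0, 0], [0, 0, 0, 0, 0, 0, 0]]}}

```text
time_s: 21.5
position: [523.3, -36.6, 139.4]
eef_rot: [-3.139, 0.001, 0.845]
contact_force: [0.3, -0.3, -1.8]
grip_width: 0.146
```

{"fn": "carry_out", "kwargs": {"targets": [[0, 0, 0.09, 0, 0, 0, 0], [0, 0, 0.1, 0, 0, 0, 0], [0, 0, 0.1, 0, 0, 0, 0], [0, 0, 0.1, 0, 0, 0, 0], [0, 0, 0.1, 0, 0, 0, 0], [0, 0, 0.07, 0, 0, 0, 0], [0, 0, 0, 0, 0, 0, 0], [0, 0, 0, 0, 0, 0, 0]]}}

```text
time_s: 22.17
position: [523.8, -41.4, 140.1]
eef_rot: [-3.142, 0.001, 0.28]
contact_force: [0.2, 0.6, -1.6]
grip_width: 0.147
```

```bash
python3 -c "
from h import *
s=env.get_state();print(s['time_s'],s['position'],s['eef_rot'],s['contact_force'],s['grip_width'],s['qpos'])
print(go(524,-39,115,.28,s))
C=save('wrist','over',(140,60,440,285),2.6); print(w2p(C,[[524,-39,85]]))
a=p2w(C,[[280,200]],120);print(a)
"
```

```text
22.1667 [523.84676667 -41.43837687 140.06913518] [-3.14152554e+00  1.38187366e-03  2.80334163e-01] [ 0.17611838  0.58268833 -1.60540744] 0.147327582002032 [ 0.37975133  0.24035608 -0.42139304  1.7176631   0.1046698   1.20708776
 -1.3588103 ]
(array([ 0.08565354, -0.22991116,  2.50681298]), array([-6.68792590e-05,  1.38188486e-03,  3.34116184e-04]))
[[276.42970979 218.14298626]]
[[548.78439594 -34.82237952 120.        ]]
```

{"fn": "carry_out", "kwargs": {"targets": [[0, 0, 0, 0, -0.1, 1.0, 0], [0, 0, 0, 0, 0, 1.5, 0], [0, 0, 0, 0, 0, 0.5, 0], [0, 0, 0, 0, 0, 0, 0], [0, 0, 0, 0, 0, 0, 0]]}}

```text
time_s: 22.63
position: [523.7, -39.0, 110.4]
eef_rot: [-3.141, 0.001, 0.28]
contact_force: [0.9, -1.5, -2.0]
grip_width: 0.148
```

{"fn": "carry_out", "kwargs": {"targets": [[0, 0, 0, 0, 0, 0, 0]]}}

```text
time_s: 22.72
position: [524.4, -39.0, 111.3]
eef_rot: [3.141, -0.001, 0.28]
contact_force: [-0.1, -0.2, -1.8]
grip_width: 0.15
```

{"fn": "carry_out", "kwargs": {"targets": [[0, 0, 0, 0, 0, 0, 0]]}}

```text
time_s: 22.8
position: [524.6, -39.0, 111.5]
eef_rot: [3.141, -0.001, 0.28]
contact_force: [1.0, -0.0, -2.2]
grip_width: 0.148
```

```bash
python3 -c "
from h import *
s=env.get_state();print(s['time_s'],s['position'],s['eef_rot'],s['contact_force'],s['grip_width'])
C=save('wrist','over',(140,60,440,285),2.6); print(w2p(C,[[524,-39,85]]))
a=[[524+r*np.cos(t+.28),-39+r*np.sin(t+.28),85] for t in(0,-.742,-1.484,np.pi,np.pi-.742,np.pi-1.484) for r in(58,)]
print(((w2p(C,a)-[140,60])*2.6).round())
"
```

```text
22.8 [524.57816076 -38.96212611 111.49233679] [ 3.14126563e+00 -1.10817597e-03  2.80098889e-01] [ 1.00718027 -0.0335619  -2.22872919] 0.1483034637316488
[[279.05600031 233.59825563]]
[[361. 234.]
 [515. 295.]
 [576. 434.]
 [362. 633.]
 [226. 588.]
 [151. 468.]]
```

View pics/over.png

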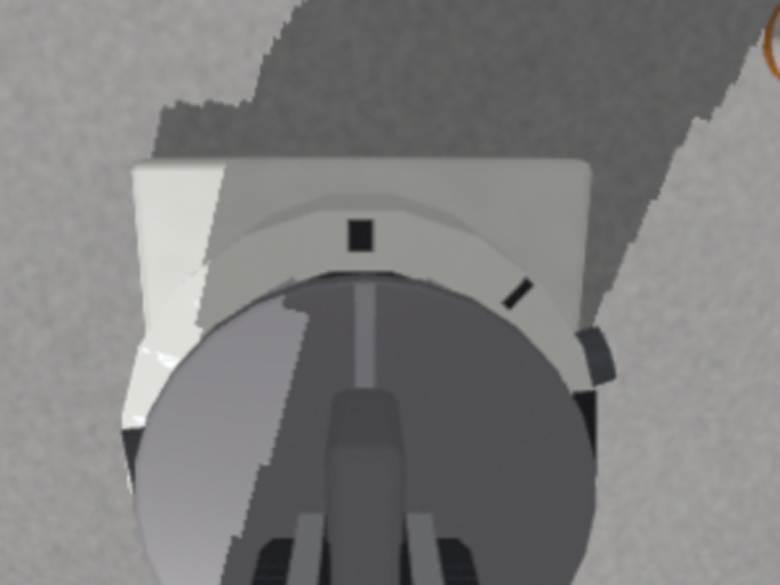

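The pot marks at (360,235) and (518,293) match the prediction within 1 px. The lid stripe sits at x=365, so the lid needs a small sideways correction of about -1 mm in tool y. Next is a check along x.

```bash
python3 -c "
from h import *
C=old('over'); v=np.load('pics/over.npy')
R=Ro.from_euler('xyz',v[3:])
for n,uv,z in(('captop',(365,282),124),('capbot',(365,273),116),('capL',(135,460),120),('capR',(597,460),120),('barend',(365,443),160),('barbase',(365,388),124),('mark',(360,235),85)):
  p=p2w(C,[np.array(uv)/2.6+[140,60]],z)[0]; print(n,p.round(1),'tool',R.inv().apply(p-v[:3]).round(1))
print('pot',R.inv().apply(np.array([524,-39,85])-v[:3]))
"
```

```text
captop [575.1 -25.2 124. ] tool [ 52.4   0.8 -12.4]
capbot [575.6 -25.1 116. ] tool [52.9  0.8 -4.4]
capL [521.6  13.2 120. ] tool [ 11.6 -51.   -8.5]
capR [550.3 -86.7 120. ] tool [11.5 53.  -8.5]
barend [555.1 -30.9 160. ] tool [ 31.6   0.7 -48.5]
barbase [553.4 -31.4 124. ] tool [ 29.8   0.8 -12.5]
mark [579.5 -22.7  85. ] tool [57.3 -0.4 26.6]
pot [-0.59545681 -0.13209852 26.4916514 ]
```

{"fn": "carry_out", "kwargs": {"targets": [[0, 0, 0, -0.05, -0.1, 0.5, 0], [0, 0, 0, 0, 0, 0.7, 0], [0, 0, 0, 0, 0, 0.4, 0], [0, 0, 0, 0, 0, 0.3, 0], [0, 0, 0, 0, 0, 0.2, 0], [0, 0, 0, 0, 0, 0, 0]]}}

```text
time_s: 23.35
position: [522.9, -38.1, 89.2]
eef_rot: [-3.141, 0.001, 0.28]
contact_force: [-0.6, -0.2, -1.8]
grip_width: 0.146
```

{"fn": "carry_out", "kwargs": {"targets": [[0, 0, 0, 0, 0, 0.2, 0], [0, 0, 0, 0, 0, 0.2, 0], [0, 0, 0, 0, 0, 0.1, 0], [0, 0, 0, 0, 0, 0, 0]]}}

```text
time_s: 23.68
position: [523.2, -38.2, 84.6]
eef_rot: [-3.141, 0.0, 0.28]
contact_force: [0.6, -0.4, -2.2]
grip_width: 0.151
```

{"fn": "carry_out", "kwargs": {"targets": [[0, 0, 0, 0, 0, 0.2, 0], [0, 0, 0, 0, 0, 0.1, 0], [0, 0, 0, 0, 0, 0, 0]]}}

```text
time_s: 23.93
position: [523.5, -38.1, 82.5]
eef_rot: [3.141, -0.001, 0.28]
contact_force: [-2.5, -0.5, 4.5]
grip_width: 0.148
```

{"fn": "carry_out", "kwargs": {"targets": [[0, 0, 0, 0, 0, 0.1, 0], [0, 0, 0, 0, 0, 0.05, 0], [0, 0, 0, 0, 0, 0, 0], [0, 0, 0, 0, 0, 0, 0]]}}

```text
time_s: 24.27
position: [523.6, -38.2, 82.4]
eef_rot: [3.141, -0.001, 0.28]
contact_force: [-9.2, 0.2, 17.7]
grip_width: 0.148
```

{"fn": "carry_out", "kwargs": {"targets": [[0, 0, 0, 0, 0, -0.1, 0], [0, 0, 0, 0, 0, 0, 0], [0, 0, 0, 0, 0, 0, 0]]}}

```text
time_s: 24.52
position: [523.7, -38.2, 82.5]
eef_rot: [3.141, -0.001, 0.28]
contact_force: [-4.5, 0.6, 9.8]
grip_width: 0.146
```

{"fn": "carry_out", "kwargs": {"targets": [[0, 0, 0.06, 0, 0, 0, 0], [0, 0, 0.08, 0, 0, 0, 0], [0, 0, 0.08, 0, 0, 0, 0], [0, 0, 0.08, 0, 0, 0, 0], [0, 0, 0.05, 0, 0, 0, 0], [0, 0, 0, 0, 0, 0, 0], [0, 0, 0, 0, 0, 0, 0]]}}

```text
time_s: 25.1
position: [524.6, -38.0, 82.5]
eef_rot: [-3.141, -0.003, -0.071]
contact_force: [0.0, 0.1, 5.9]
grip_width: 0.147
```

```bash
python3 -c "
from h import *
s=env.get_state();print(s['time_s'],s['position'],s['eef_rot'],s['contact_force'],s['wrist_torque'],s['grip_width'],s['qpos'][6])"
```

```text
25.1 [524.62836551 -38.02617659  82.48265507] [-3.14147959e+00 -2.88916767e-03 -7.05809085e-02] [0.03054847 0.0661684  5.8912601 ] [-0.00429733  0.07044098 -0.23230177] 0.14660166088628682 -1.7251786341124284
```

{"fn": "carry_out", "kwargs": {"targets": [[0, 0, 0.06, 0, 0, 0, 0], [0, 0, 0.08, 0, 0, 0, 0], [0, 0, 0.08, 0, 0, 0, 0], [0, 0, 0.08, 0, 0, 0, 0], [0, 0, 0.06, 0, 0, 0, 0], [0, 0, 0.03, 0, 0, 0, 0], [0, 0, 0, 0, 0, 0, 0], [0, 0, 0, 0, 0, 0, 0], [0, 0, 0, 0, 0, 0, 0]]}}

```text
time_s: 25.85
position: [524.6, -38.0, 82.5]
eef_rot: [-3.14, -0.003, -0.46]
contact_force: [-0.3, 0.1, 5.4]
grip_width: 0.147
```

```bash
python3 -c "
from h import *
s=env.get_state();print(s['time_s'],s['position'],s['eef_rot'],s['contact_force'],s['wrist_torque'],s['grip_width'],abs(s['qd']).max())
C=save('wrist','final',(140,60,440,285),1.9)
c=env.snapshot('top')[:,:,::-1][140:260,130:390]
a=cv2.imread('pics/final.png'); cv2.imwrite('pics/final.png',np.vstack([a,cv2.resize(c,(a.shape[1],170*a.shape[1]//570))]))"
```

```text
25.85 [524.62125816 -38.00710221  82.46771342] [-3.14031195e+00 -2.55225699e-03 -4.60152452e-01] [-0.34426506  0.12164741  5.36512491] [-0.00789402  0.14999299 -0.07771963] 0.14740524868487206 0.002018947113909161
```

The viewer's limit is reached, so I check the stripe and vent line numerically in the saved picture.

```bash
python3 -c "
from h import *
C=old('final'); g=cv2.imread('pics/final_full.png',0).astype(int)
e=np.array([np.cos(-.462),np.sin(-.462)])
for r in(54,59,63): print('vent pred',r,w2p(C,[[524+r*e[0],-39+r*e[1],85]])[0].round(1))
for r in(34,45,51): print('stripe pred',r,w2p(C,[[524+r*e[0],-39+r*e[1],93]])[0].round(1))
for v in range(140,212,4): print(v,g[v,266:296])
"
```

```text
vent pred 54 [281.4 163.4]
vent pred 59 [281.4 154.4]
vent pred 63 [281.4 147.1]
stripe pred 34 [281.3 201.8]
stripe pred 45 [281.4 182.3]
stripe pred 51 [281.4 171.3]
140 [132 132 132 132 132 131 132 131 131 132 131 131 132 132 131 131 132 132
 132 132 131 131 131 131 132 131 132 132 132 132]
144 [130 130 131 131 130 131 130 130 130 131 131 130 131 131 131 132 132 133
 135 136 136 133 132 131 131 131 130 130 130 131]
148 [149 149 149 149 149 149 150 149 149 149 150 147 116  53  35  37  50  99
 136 148 149 150 149 149 150 149 150 150 149 149]
152 [149 149 149 150 150 149 149 150 149 149 149 146 116  48  27  26  42  97
 136 148 150 150 150 150 150 150 149 149 149 148]
156 [148 149 149 149 149 148 149 149 148 148 148 145 115  48  28  27  42  96
 136 148 149 150 149 149 148 148 149 149 148 148]
160 [149 148 149 149 149 148 148 148 149 149 148 146 115  48  28  29  40  96
 136 149 150 150 149 149 149 148 148 148 148 148]
164 [149 148 148 149 148 149 148 148 147 146 146 145 140 134 134 133 134 138
 144 147 148 148 148 148 148 149 148 149 148 148]
168 [76 76 76 77 79 80 81 81 83 84 87 90 91
[... 623 characters left out ...]
112 111 111 110
  98  85  82  82  82  83  83  82  82  81  82  82]
192 [ 81  82  82  81  81  81  82  82  82  83  91 104 109 110 111 110 110 109
  97  84  82  81  82  81  81  81  81  81  82  81]
196 [ 82  81  81  81  81  81  81  81  82  82  91 103 109 111 110 110 110 108
  98  83  81  81  81  81  82  82  81  81  82  81]
200 [ 81  82  81  81  81  81  82  81  82  83  91 103 110 110 110 110 110 106
  94  83  81  81  81  82  80  81  81  81  82  81]
204 [ 82  81  81  82  81  81  81  81  81  82  90 104 110 110 110 110 110 105
  95  84  82  82  82  81  82  82  81  81  82  81]
208 [ 81  82  81  81  82  82  81  81  81  82  89 101 108 108 108 107 106 103
  92  83  82  81  81  81  82  82  81  82  82  81]
```

The lid stripe (column 280.5) lines up with the vent line (column 280.6). Everything is at rest and gripped, so I hand in.

```bash
python3 -c "
from station import env
print(env.finish_job())"
```

```text
the job is handed in; nothing more can be done
None
```

I put three tips in the pot, standing, and left two in the tray. I then set the grey lid home and turned it about 0.74 rad clockwise to the vent mark. I handed the job in at about 26 s with the lid still gripped; no verdict was reported.

**Last checks**
- **Seating:** the tool stopped 70 mm higher than when it gripped the lid on the bench, which is the height for the lid being home.
- **Vent mark:** the tool yaw was -0.460 against -0.462 for the vent mark. In the wrist picture the lid stripe and the vent line fall in columns 280.5 and 280.6.
- **Holding:** the joints were practically still, with a light downward push of about 5 N. The fingers were commanded to grip at 60 N.

**What went wrong or disagreed**
- **First grasp:** it closed on air above a tip, because the fingers end higher than the stated tool point suggests, by my estimate 20–30 mm. I gripped about 19 mm lower and it held; nothing was disturbed.
- **Final picture:** I could not view it because the 12-picture limit was reached, so the vent alignment was checked from pixel values only. The tips were last seen before the lid went on.
- **Bystanders:** I kept clear of the jar, dropper bottle and brush and felt no unexpected contact. I did not measure their positions again at the end.

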